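# Book a tea packet in on the pantry reader

## Task

Book the packet of tea in on the pantry reader: press the reader's green key right down and let it up, then the blue key, one at a time, and leave the red key alone. Then lift the packet onto the white deck and, flat on the deck and lying along the long fence, press it into the corner so that it bears flush against both metal fences at once, with a light but definite push on each. Finish while still holding it pressed there, do not let go; leave the other things on the worktop where they are.

Things in the scene. Friction and masses are not known exactly. Their poses are not given: they have to be found in the camera images.
- tea_packet: black cardboard tea packet, a closed box 68 (its x) x 132 (its y, long) x 63 mm high (the picture shows 66), about 0.2 kg, loose, standing on the worktop. Origin: centre of its underside; z up. Either way round along the fence is the same. It can be gripped across its 68 mm width from above
- reader: fixed flat-bed pantry reader: slippery white plate 170 (x) x 200 (y) mm with a grey glass window; its top, the deck, is 12 mm above the origin. Origin: centre of its underside; z up, x away from the robot, y to the left (turned up to 0.2 rad). Corner at far right: a seated packet has its centre at (0.041, -0.022, 0.012) of this frame, long side along y. Keys at x = -0.0565
- long_fence: low aluminium fence along the far edge of the reader, 200 mm long (along y), 10 mm thick, polished, top 18 mm above the deck, so that a finger can pass over it. Its inner face is at x = +0.075 of the reader. Body origin = the reader's origin
- short_fence: aluminium fence along the right edge of the reader, 108 mm long (along x, reader x -0.023 to 0.085), 10 mm thick, polished, top 40 mm above the deck. Its inner face is at y = -0.088 of the reader. Body origin = the reader's origin
- key_green_top (a point): centre of the top of the green round spring key (26 mm across, in a black housing fixed on the reader; pressed straight down). The three keys stand 60 mm apart in one row, in any order
- key_blue_top (a point): centre of the top of the blue key, the same kind
- key_red_top (a point): centre of the top of the red key, the same kind; not to be pressed
- key_green (a joint): travel of the green key in m: 0 = up, 0.006 = right down (about 4 N); springs back
- key_blue (a joint): travel of the blue key in m, likewise
- key_red (a joint): travel of the red key in m, likewise; must stay up
- tomato_tin: food tin 75 mm across, 110 mm high, bystander; origin: centre of underside
- honey: honey jar with red lid, about 60 mm across, 86 mm high, bystander; origin: centre of underside
- yoghurt: yoghurt pot 72 mm across, 71 mm high, bystander; origin: centre of underside
- striped_mug: black and white striped mug, 90 x 120 x 88 mm, bystander; origin: centre of underside

How it is judged (in metres and radians):
On the way, in this order (a step that is already met when the one before it is completed fails the run):
1. the green key is pressed right down, the blue one up (value of joint key_green above 0.0045 m and value of joint key_blue below 0.0015 m), for 0.05 s.
2. then the blue key is pressed right down, the green one up again (value of joint key_blue above 0.0045 m and value of joint key_green below 0.0015 m), for 0.05 s.
3. then, with the keys up, the packet is pressed into the corner against both fences (contact force between tea_packet and long_fence above 1 N and contact force between tea_packet and short_fence above 1 N and contact force between tea_packet and the fingers above 1 N and angle between the y axis of tea_packet and the y axis of reader, either way round below 0.05 rad and angle between tea_packet's own z axis and vertical below 0.05 rad and x of tea_packet in the frame of reader between 0.036 and 0.046 m and y of tea_packet in the frame of reader between -0.027 and -0.016 m and z of tea_packet in the frame of reader between 0.009 and 0.015 m and value of joint key_blue below 0.0015 m), for 0.2 s.
At the end, for the whole second after the job is handed in: Packet flat on the deck (3 mm, 0.05 rad), long side parallel to the long fence within 0.05 rad, in the corner within 5 mm, at rest, over 1 N on each fence and over 1 N from the fingers; all keys up; bystanders within 30 mm of where they stood (all of step 3 and value of joint each of key_green, key_red below 0.0015 m and linear speed of tea_packet below 0.02 m/s and distance of each of tomato_tin, honey, yoghurt, striped_mug from where it was at the start of the episode below 0.03 m); the arm keeps its last pose, push and grip.
It fails at once if the red key is pressed (value of joint key_red above 0.003 m).
It fails at once if green and blue keys are pressed together (value of joint each of key_green, key_blue above 0.003 m).
It fails at once if a fence is pushed harder than 50 N: the push was to be light (contact force between tea_packet and long_fence above 50 N or contact force between tea_packet and short_fence above 50 N).
It fails at once if a bystander is disturbed (distance of any of tomato_tin, honey, yoghurt, striped_mug from where it was at the start of the episode above 0.03 m).
It also fails if it takes over 70 s, if anything falls off the work surface, if the arm or the gripper's body presses on something with over 40 N, if the wrist force passes 120 N, or if a joint passes its speed limit or range.

## Robot

A 6-joint arm with a two-finger parallel gripper is mounted at the origin on a cart in front of the work surface, level with it; the furniture and walls round the work are solid. World frame = base frame: x ahead of the robot, y to its left, z up, the work surface at z = 0. Lengths are in mm, angles in rad, forces in N, time in s.
With the tool pointing down it reaches from about 275 to 1000 mm from the base axis. Payload 8.4 kg.
Tool frame: the origin (TCP) lies at the very end of the fingers, on their centre line; the grasp point (between the pads) lies 19 mm behind it; z points along the fingers, y is the line along which they close (so a half turn about z gives the same grasp; the last joint's range is limited). The gripper opens to 85 mm and grips with 20 to 120 N. Pads are 22 mm wide; open, the fingers measure 114 mm over their backs; the gripper's body (76 mm by 85 mm) begins 54 mm behind the grasp point. The pads swing forward as they close: fully open they stand 13 mm farther back than shut.
Start: joints at [1.339, 0.353, 1.633, -0, 1.155, -0.002], TCP at [142.363, 608.573, 231.281] pointing down, gripper open.
Joint ranges: [-2.63, 2.63], [-0.92, 2.1], [0.06, 2.66], [-1.3, 4.44], [0, 2.69], [-3.02, 3.02]. Speed limits (rad/s): [2.22, 2.22, 2.79, 3.14, 3.14, 3.14].

## Interface

Orientations are given as [roll, pitch, yaw] about the fixed x, y, z axes, in that order (R = Rz(yaw) Ry(pitch) Rx(roll)).
In Python, from rig import sensors, grab_frame, camera_params, order gives the robot as it stands. The module is installed in compiled form; this text tells all that it offers.
- The arm moves only by the tool move_arm, never from a script. Its argument "motion" is a list of rows, each a list of 7 numbers: the turn, a rotation vector about the tool's x, y, z in rad, then the shift along the tool's x, y, z in m, then the finger opening in m, from 0 to 0.0854. A call has 1 to 8 rows; each row is the pose to reach, as a shift and turn from the pose commanded when the call began, along the tool's axes at that moment; what a row does not reach only later rows make up. A row lasts 1/8 s, in which the tool goes at most 62.5 mm and 10.7 degrees, less where a joint would pass 70% of its speed; a pose out of reach is approached as far as the arm can. A call with a gripper value outside its range is refused whole. The fingers move at their own pace and stop on an object; "grip_force" is the grip in N (left out, the last holds). Time passes only in rows, so rows that repeat a pose let the fingers close. It gives the time, the measured TCP pose, the force, the opening and the grip force at its end, in the units of the state.
- sensors.sense(): the state, without advancing time (a new reading comes with each control period).
- grab_frame(name): name is "scene" or "side" or "wrist"; returns (picture, depth): 480x640x3 uint8, red, green, blue; 480x640 float32, mm along the optical axis (not along the pixel's ray), 0 where there is no reading.
- camera_params(name): a dict with "camera_matrix" (3x3 intrinsics, pixels), "world_from_camera" (4x4, takes a point from camera to world coordinates). Camera axes: x right, y down, z forward; pixel columns grow to the right and rows downward; lengths in mm; the calibration is good to about 2 mm. A picture is of the moment at which its call begins: read the wrist's pose just before it. camera_params takes no time and is no camera call; for the wrist camera it gives the pose at the moment of the call.
- order.sign_off(): hands the job in; it is judged then, once.
The state is a dict: "clock": time; "qpos": joint angles; "qvel": joint speeds; "joint_efforts": joint torques, N m; "eef_pos": TCP position; "tcp_rot": TCP orientation; "contact_force": force on the tool from outside, world axes, zero at the start; "wrist_torque": the same for the moment, N m; "opening": opening from 0.0 (shut) to 1.0 (fully open); "grasp_force": force on a finger pad.
Only numpy, scipy, OpenCV 4.12 (cv2) and the standard library are available. Lean on these libraries where they do the work, as an engineer would, in place of code of your own. Each camera call takes 0.05 s, during which the arm holds its last target. There are 200 camera calls.

## Working session

There is one attempt and no reset: what is moved stays moved. The work goes in short steps, Python scripts to look and compute and a tool call to move; the robot and the scene stay as the last step left them, time stands still between calls to the robot, and variables do not carry over. Pictures are saved under pics/ and viewed, at most 10 in all, crops included, and the job is handed in when it is done.

Besides the shell and the picture viewer there is one more tool, called after "Emit:" as name(argument=value, ...) on one line, values as JSON. move_arm: Moves the arm, as the interface text tells. Its arguments: {"type":"object","properties":{"motion":{"type":"array","items":{"type":"array","items":{"type":"number"}}},"grip_force":{"type":"number"}},"required":["motion"]}

```bash
mkdir -p pics; ls; python3 - <<'E'
from rig import *
import cv2,numpy as np
s=sensors.sense();print(s)
for n in("scene","side"):
    p,d=grab_frame(n);c=camera_params(n)
    cv2.imwrite(f"pics/{n}0.png",p[:,:,::-1]);np.savez(f"{n}0.npz",p=p,d=d,K=c["camera_matrix"],T=c["world_from_camera"]);print(np.round(c["world_from_camera"],3))
E
```

```text
pics
{'clock': 0.0, 'qpos': array([ 1.33857813e+00,  3.53629794e-01,  1.63412163e+00,  1.90466905e-06,
        1.15522462e+00, -2.38311415e-03]), 'qvel': array([-0.00021021, -0.00016204, -0.00078014, -0.00114048, -0.00168206,
       -0.0004148 ]), 'joint_efforts': array([ 1.47751332e-03, -6.05264425e+01, -3.42070806e+01,  1.95151551e-04,
        9.24777036e-03,  1.23575671e-05]), 'eef_pos': array([142.26518782, 608.10430213, 230.5785067 ]), 'tcp_rot': array([-3.14020928e+00, -5.03824476e-06,  2.91175680e+00]), 'contact_force': array([-0.45387667, -0.65488977, -0.20836305]), 'wrist_torque': array([0.01023383, 0.05965108, 0.0294365 ]), 'grasp_force': 0.0, 'opening': 1.0031055459524336}
[[ 5.57000e-01 -5.64000e-01  6.10000e-01 -1.84911e+02]
 [-8.30000e-01 -3.62000e-01  4.24000e-01 -5.64867e+02]
 [-1.80000e-02 -7.42000e-01 -6.70000e-01  8.59094e+02]
 [ 0.00000e+00  0.00000e+00  0.00000e+00  1.00000e+00]]
[[ 3.70000e-01 -5.65000e-01  7.38000e-01 -3.34795e+02]
 [-9.29000e-01 -2.17000e-01  3.00000e-01 -4.25367e+02]
 [-9.00000e-03 -7.96000e-01 -6.05000e-01  7.54086e+02]
 [ 0.00000e+00  0.00000e+00  0.00000e+00  1.00000e+00]]
```

View pics/scene0.png

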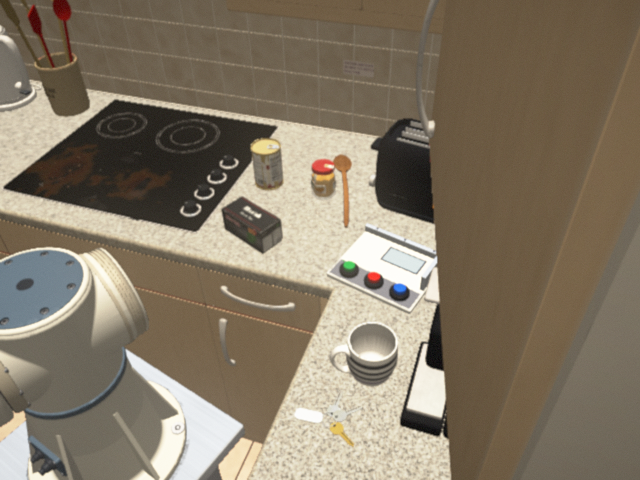

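View pics/side0.png

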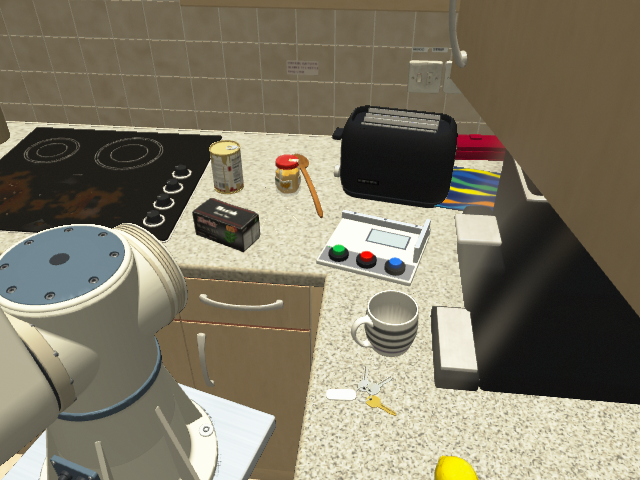

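Scene view: packet about (252,222), reader about (385,265), keys green (349,268), red (374,280), blue (400,291). Side view: keys (339,252), (367,258), (396,266), packet about (227,222). The mug is near (375,350) and the toaster stands behind the reader.

```bash
cat >h.py <<'E'
import numpy as np,cv2
def cloud(n):
    z=np.load(n+".npz") if isinstance(n,str) else n
    p,d,K,T=z["p"],z["d"],z["K"],z["T"]
    v,u=np.mgrid[:480,:640]
    c=np.stack([(u-K[0,2])/K[0,0]*d,(v-K[1,2])/K[1,1]*d,d],-1)
    w=c@T[:3,:3].T+T[:3,3]; w[d<=0]=np.nan
    return p,w
def tri(obs):
    # obs: list of (npz,u,v) -> point
    A=np.zeros((3,3));b=np.zeros(3)
    for z,u,v in obs:
        K,T=z["K"],z["T"];r=T[:3,:3]@np.linalg.solve(K,[u,v,1]);r/=np.linalg.norm(r);P=np.eye(3)-np.outer(r,r);A+=P;b+=P@T[:3,3]
    return np.linalg.solve(A,b)
def blob(p,col,box=None):
    h=cv2.cvtColor(p,cv2.COLOR_RGB2HSV).astype(int);H,S,V=h[...,0],h[...,1],h[...,2]
    r={"green":(50,85),"blue":(100,125),"red":(0,8)}[col]
    m=(S>150)&(V>70)&(((H>=r[0])&(H<=r[1]))|((col=="red")&(H>172)))
    if box:
        k=np.zeros_like(m);k[box[1]:box[3],box[0]:box[2]]=1;m&=k
    n,l,st,ce=cv2.connectedComponentsWithStats(m.astype(np.uint8))
    i=1+np.argmax(st[1:,4]);return ce[i],st[i,4],l==i
E
python3 - <<'E'
from h import *
bx={"scene":(325,240,440,310),"side":(315,210,440,285)}
Z={n:np.load(n+"0.npz") for n in bx}
for c in("green","red","blue"):
    o=[]
    for n in bx:
        ce,a,m=blob(Z[n]["p"],c,bx[n]);p,w=cloud(Z[n]);print(c,n,ce,a,np.nanmedian(w[m],0).round(1));o.append((Z[n],*ce))
    print(" tri",tri(o).round(1))
for n,b in(("scene",(215,190,290,255)),("side",(185,190,270,255))):
    p,w=cloud(Z[n]);q=w[b[1]:b[3],b[0]:b[2]].reshape(-1,3)
    q=q[(q[:,2]>55)&(q[:,2]<75)];print(n,len(q),np.median(q[:,2]));t=q[abs(q[:,2]-np.median(q[:,2]))<4]
    print(cv2.minAreaRect(t[:,:2].astype(np.float32)))
# everything standing tall: coarse height map
p,w=cloud(Z["side"]);p,w2=cloud(Z["scene"])
q=np.r_[w.reshape(-1,3),w2.reshape(-1,3)]
q=q[np.isfinite(q).all(1)]
for x in range(250,1000,40):
    print(x,[int(q[(abs(q[:,0]-x)<20)&(abs(q[:,1]-y)<20)][:,2].max(initial=-1)) for y in range(480,-440,-40)])
E
```

```text
green scene [348.85714286 264.9047619 ] 42 [ 542.6 -122.9   33.8]
green side [338.21428571 249.53061224] 98 [ 537.6 -122.5   32.3]
 tri [ 554.3 -116.5   19.5]
red scene [373.54081633 276.91836735] 98 [ 541.5 -183.7   32.7]
red side [366.11864407 256.10169492] 118 [ 538.2 -182.3   32.1]
 tri [ 549.5 -179.2   22.7]
blue scene [399.30392157 288.46078431] 102 [ 540.5 -243.2   32.9]
blue side [394.48958333 262.125     ] 96 [ 538.8 -241.    32.8]
 tri [ 548.  -239.6   24.9]
scene 1202 64.78275130652929
((536.7577514648438, 133.47860717773438), (135.65513610839844, 67.98380279541016), 80.86375427246094)
side 1234 63.9951584075456
((532.5277099609375, 134.09315490722656), (132.84817504882812, 69.39897155761719), 81.52072143554688)
250 [-1, -1, -1, -1, -1, -1, -1, -1, -1, -1, -1, -1, -1, -1, -1, -1, 0, 5, 6, 10, 4, 4, 711]
290 [-1, -1, -1, -1, -1, -1, -1, -1, -1, -1, -1, -1, -1, -1, -1, -1, 3, 4, 75, 7, 6, 686, 697]
330 [4, 0, -1, -1, -1, -1, -1, -1, -1, -1, -1, -1, -1, -1, -1, -1, 3, 5, 89, 89, 89, 681, 269]
370 [5, 6, 5, 6, 4, 0, -1, -1, -1, -1, -1, -1, -1, -1, -1, -1, 5, 3, 89, 86, 658, 66
[... 705 characters left out ...]
, 3, 1, -1]
730 [11, 12, 27, 29, 12, 454, 458, 467, 470, 475, 478, 476, 17, 3, 3, 4, 3, 4, 3, 3, 2, -1, -1]
770 [11, 10, 11, 11, 10, 107, 112, 111, 459, 460, 479, 482, 486, 490, 493, 156, 145, 110, 3, 2, 3, -1, -1]
810 [12, 11, 11, 9, 5, 3, 7, 5, 4, -1, 16, 16, 459, 460, 493, 498, 500, 435, 184, 180, 10, -1, -1]
850 [10, 11, 10, 9, 0, 4, 6, 4, 2, 16, 18, 4, 135, 183, 183, 441, 454, 452, 453, 183, 11, 10, 10]
890 [10, 14, 11, 10, 2, 4, 4, 5, 13, 18, 15, 3, 133, 184, 183, 183, 182, 182, 181, 182, 10, 12, 11]
930 [308, 12, 10, 9, 4, 4, 4, 5, 5, 16, 6, 3, 2, 183, 182, 182, 182, 183, 183, 181, 11, 10, 10]
970 [363, 349, 349, 348, 3, 4, 4, 4, 3, 4, 5, 4, -1, -1, -1, -1, -1, -1, -1, 11, 11, 10, 10]
```

```bash
cat >>h.py <<'E'
from scipy.spatial.transform import Rotation as R
def rel(cmd,target):
    """cmd,target: (x,y,z mm, yaw), tool down -> rotvec z, shift xyz m in tool axes"""
    Rc=R.from_euler("xyz",[np.pi,0,cmd[3]]);Rt=R.from_euler("xyz",[np.pi,0,target[3]])
    return (Rc.inv()*Rt).as_rotvec().round(4),(Rc.inv().apply(np.subtract(target[:3],cmd[:3]))/1000).round(4)
E
python3 - <<'E'
from h import *
from rig import *
print(camera_params("wrist"))
c=(142.3,608.5,231.2,2.9118)
print(rel(c,(430,350,300,2.3)),rel(c,(520,133,330,1.70)))
E
```

```text
{'camera_matrix': array([[421.56722173,   0.        , 311.50253605],
       [  0.        , 421.56722173, 241.48542853],
       [  0.        ,   0.        ,   1.        ]]), 'world_from_camera': array([[ 2.27092013e-01,  9.35393367e-01,  2.71050673e-01,
         7.30931594e+01],
       [ 9.73869436e-01, -2.17333520e-01, -6.59125389e-02,
         6.24634703e+02],
       [-2.74575497e-03,  2.78936177e-01, -9.60305717e-01,
         3.73837888e+02],
       [ 0.00000000e+00,  0.00000000e+00,  0.00000000e+00,
         1.00000000e+00]])}
(array([-0.    , -0.    ,  0.6118]), array([-0.339 , -0.1862, -0.0688])) (array([-0.    , -0.    ,  1.2118]), array([-0.4761, -0.377 , -0.0988]))
```

Emit:
move_arm(motion=[[0, 0, 0.15, -0.05, -0.03, -0.03, 0.085], [0, 0, 0.3, -0.1, -0.06, -0.05, 0.085], [0, 0, 0.45, -0.15, -0.09, -0.06, 0.085], [0, 0, 0.6, -0.2, -0.13, -0.07, 0.085], [0, 0, 0.75, -0.25, -0.17, -0.08, 0.085], [0, 0, 0.9, -0.3, -0.22, -0.09, 0.085], [0, 0, 1.05, -0.35, -0.27, -0.1, 0.085], [0, 0, 1.2, -0.4, -0.31, -0.1, 0.085]])

```text
clock: 1.1
eef_pos: [447.9, 232.8, 331.0]
tcp_rot: [3.141, -0.0, 1.707]
contact_force: [0.6, 0.5, -0.7]
opening: 0.997
grasp_force: 0.0
```

```bash
cat >>h.py <<'E'
def snap(name):
    from rig import grab_frame,camera_params,sensors
    c=camera_params("wrist");p,d=grab_frame("wrist")
    np.savez(name+".npz",p=p,d=d,K=c["camera_matrix"],T=c["world_from_camera"]);cv2.imwrite(f"pics/{name}.png",p[:,:,::-1])
    s=sensors.sense();print(name,s["eef_pos"].round(1),s["tcp_rot"].round(4),s["contact_force"].round(1),s["qpos"].round(3))
E
python3 - <<'E'
from h import *
snap("w1")
c=(142.3,608.5,231.2,2.9118)
Rc=R.from_euler("xyz",[np.pi,0,c[3]]);n=tuple(Rc.apply([-400,-310,-100])+c[:3])+(c[3]-1.2,);print(n)
print(rel(n,(500,-150,330,1.62)))
p,w=cloud("w1");q=w.reshape(-1,3)
q=q[(q[:,2]>55)&(q[:,2]<75)&(q[:,0]>430)&(q[:,0]<640)&(q[:,1]>30)&(q[:,1]<240)]
print(len(q),np.median(q[:,2]),cv2.minAreaRect(q[:,:2].astype(np.float32)))
E
```

```text
w1 [451.7 227.4 331. ] [3.1388 0.0037 1.697 ] [ 2.2 -3.9  1.1] [ 0.466  0.077  1.76  -0.005  1.303  0.341]
(np.float64(461.1750117130725), np.float64(215.5385172755631), np.float64(331.19999999999993), 1.7118)
(array([-0.    , -0.    ,  0.0918]), array([-0.3674, -0.0129,  0.0012]))
7280 65.69526096933689 ((535.6810302734375, 135.58450317382812), (132.00192260742188, 65.3052978515625), 81.6332778930664)
```

Emit:
move_arm(motion=[[0, 0, 0.02, -0.05, 0.0, 0, 0], [0, 0, 0.04, -0.1, 0.0, 0, 0], [0, 0, 0.06, -0.16, -0.005, 0, 0], [0, 0, 0.08, -0.22, -0.01, 0, 0], [0, 0, 0.09, -0.28, -0.013, 0, 0], [0, 0, 0.09, -0.33, -0.013, 0, 0], [0, 0, 0.09, -0.367, -0.013, 0, 0], [0, 0, 0.09, -0.367, -0.013, 0, 0]])

```text
clock: 2.15
eef_pos: [485.7, -132.5, 329.9]
tcp_rot: [-3.141, 0.0, 1.619]
contact_force: [-0.2, -0.0, -1.0]
opening: -0.003
grasp_force: 0.0
```

Emit:
move_arm(motion=[[0, 0, 0, 0, 0, 0, 0], [0, 0, 0, 0, 0, 0, 0]])

```text
clock: 2.4
eef_pos: [485.7, -129.5, 330.4]
tcp_rot: [-3.141, -0.0, 1.623]
contact_force: [0.4, 0.1, -0.1]
opening: -0.001
grasp_force: 0.0
```

```bash
python3 - <<'E'
from h import *
snap("w2")
p,w=cloud("w2")
for c in("green","red","blue"):
    ce,a,m=blob(p,c);print(c,ce,a,np.nanmedian(w[m],0).round(1))
E
```

```text
w2 [ 485.7 -129.5  330.4] [-3.1415e+00 -2.0000e-04  1.6232e+00] [0.3 0.5 0.2] [-0.264  0.073  1.766  0.     1.303 -0.316]
green [368.29561201 183.81755196] 433 [ 544.2 -120.7   34.5]
red [363.45959596 238.72474747] 396 [ 544.3 -180.4   34.6]
blue [572.14932993 367.60689215] 1567 [ 824.2 -342.9    8.7]
```

View pics/w2.png

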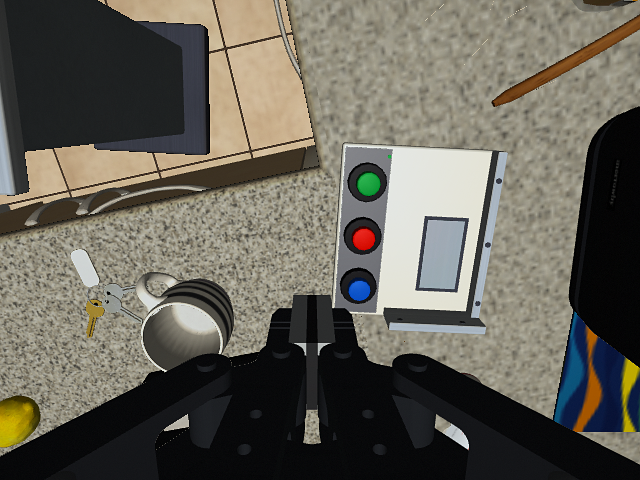

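Wrist view: green (368,184), red (363,239), blue (359,291); the deck, both fences and the window are clear, and the shut fingertips are at (313,300). A second wrist position gives the triangulation.

Emit:
move_arm(motion=[[0, 0, 0, 0, 0.03, 0, 0], [0, 0, 0, 0, 0.075, 0, 0], [0, 0, 0, 0, 0.075, 0, 0], [0, 0, 0, 0, 0.075, 0, 0]])

```text
clock: 2.95
eef_pos: [560.1, -126.0, 330.1]
tcp_rot: [-3.14, -0.0, 1.623]
contact_force: [-0.4, -0.1, 0.1]
opening: 0.002
grasp_force: 0.0
```

```bash
python3 - <<'E'
from h import *
snap("w3")
Z=[np.load(n+".npz") for n in("w2","w3")]
K={}
for c in("green","red","blue"):
    o=[]
    for z in Z:
        p,w=cloud(z);ce,a,m=blob(p,c,(300,100,430,320) if z is Z[0] else (180,60,430,330));o.append((z,*ce));print(c,ce.round(1),a,np.nanmedian(w[m],0).round(1))
    K[c]=tri(o);print(" tri",K[c].round(1))
for z in Z:
    p,w=cloud(z);h=cv2.cvtColor(p,cv2.COLOR_RGB2HSV)
    roi=(w[...,0]>500)&(w[...,0]<720)&(w[...,1]>-300)&(w[...,1]<-50)
    t=roi&(abs(w[...,2]-2)<5);print("table",np.median(w[t][:,2]))
    dk=roi&(h[...,2]>200)&(h[...,1]<40)&(w[...,2]>9)&(w[...,2]<19);q=w[dk];print("deck",len(q),np.median(q[:,2]))
    # deck edge near long fence / short fence, binned
    r=[(y,np.percentile(q[abs(q[:,1]-y)<3][:,0],98)) for y in range(-250,-90,10)];f=np.polyfit(*zip(*r),1);print("long x=",f)
    r=[(x,np.percentile(q[abs(q[:,0]-x)<3][:,1],2)) for x in range(590,660,10)];f=np.polyfit(*zip(*r),1);print("short y=",f)
    lf=roi&(w[...,2]>26)&(w[...,2]<38)&(w[...,0]>630);print("lf",len(w[lf]),cv2.minAreaRect(w[lf][:,:2].astype(np.float32)))
    sf=roi&(w[...,2]>46)&(w[...,2]<60)&(w[...,1]<-240);print("sf",len(w[sf]),np.median(w[sf][:,2]),cv2.minAreaRect(w[sf][:,:2].astype(np.float32)))
E
```

```text
w3 [ 559.9 -126.2  330.3] [-3.1407e+00 -2.0000e-04  1.6225e+00] [-0.6 -0.4  0.1] [-0.224  0.194  1.626 -0.     1.323 -0.276]
green [368.3 183.8] 433 [ 544.2 -120.7   34.5]
green [297.3 183.4] 438 [ 544.4 -120.8   34.6]
 tri [ 544.3 -120.9   33.4]
red [363.5 238.7] 396 [ 544.3 -180.4   34.6]
red [295.1 238.4] 403 [ 544.5 -180.5   34.5]
 tri [ 544.5 -180.8   33.4]
blue [358.9 290. ] 357 [ 544.5 -240.4   34.7]
blue [292.7 288.7] 316 [ 543.7 -239.2   34.7]
 tri [ 544.3 -239.5   35.2]
table 0.6757997244991429
deck 12102 12.683301471683535
long x= [-1.11132762e-02  6.72540174e+02]
short y= [-3.89577627e-02 -2.41401837e+02]
lf 1935 ((679.3533325195312, -180.40682983398438), (195.65467834472656, 53.77602005004883), 76.27232360839844)
sf 1018 52.44665544671176 ((632.0401000976562, -273.000732421875), (107.77693939208984, 11.616019248962402), 0.17937634885311127)
table 0.678097032158945
deck 12034 12.712354710246757
long x= [-7.96886089e-03  6.73180892e+02]
short y= [-1.06578072e-01 -1.98951008e+02]
lf 1862 ((679.5963134765625, -180.43341064453125), (195.91493225097656, 54.22750473022461), 76.3609390258789)
sf 683 52.49952023558188 ((649.2548828125, -273.0276184082031), (11.858570098876953, 72.72706604003906), 88.84542846679688)
```

View pics/w3.png

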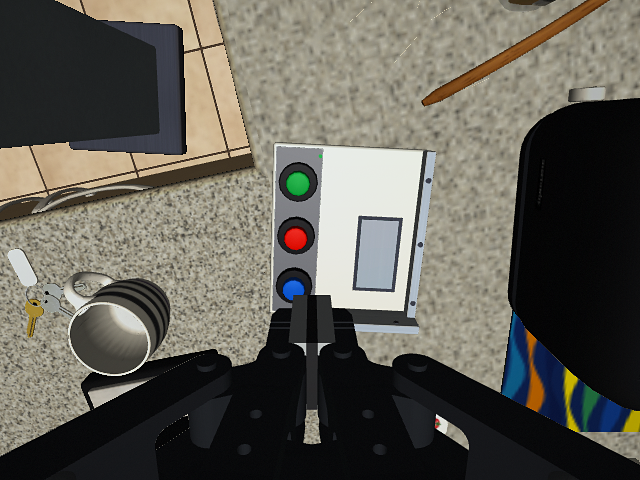

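Keys measured at x≈544.3, y = −120.9 / −180.6 / −239.8, top about 34 mm. That fits the 60 mm spacing and a reader yaw of about 0. Deck is at 12.7 and the short fence at 52.5, both as they should be.

Emit:
move_arm(motion=[[0, 0, 0.052, 0.006, -0.015, 0.05, 0], [0, 0, 0.052, 0.006, -0.015, 0.11, 0], [0, 0, 0.052, 0.006, -0.015, 0.17, 0], [0, 0, 0.052, 0.006, -0.015, 0.22, 0], [0, 0, 0.052, 0.006, -0.015, 0.26, 0], [0, 0, 0.052, 0.006, -0.015, 0.28, 0], [0, 0, 0.052, 0.006, -0.015, 0.28, 0]])

```text
clock: 3.88
eef_pos: [543.7, -121.2, 49.6]
tcp_rot: [-3.139, -0.001, 1.57]
contact_force: [0.6, -0.1, 0.4]
opening: 0.002
grasp_force: 0.0
```

Emit:
move_arm(motion=[[0, 0, 0, 0, 0, 0.01, 0], [0, 0, 0, 0, 0, 0.015, 0], [0, 0, 0, 0, 0, 0.018, 0], [0, 0, 0, 0, 0, 0.018, 0]])

```text
clock: 4.38
eef_pos: [545.6, -121.6, 32.7]
tcp_rot: [3.141, 0.0, 1.57]
contact_force: [-0.4, -0.4, 1.8]
opening: -0.002
grasp_force: 0.8
```

Emit:
move_arm(motion=[[0, 0, 0, 0, 0, 0.004, 0], [0, 0, 0, 0, 0, 0.006, 0], [0, 0, 0, 0, 0, 0.006, 0]])

```text
clock: 4.75
eef_pos: [545.8, -121.6, 27.8]
tcp_rot: [3.141, 0.0, 1.57]
contact_force: [-4.9, 1.4, 18.7]
opening: 0.005
grasp_force: 9.6
```

Emit:
move_arm(motion=[[0, 0, 0, 0, 0, -0.02, 0], [0, 0, 0, 0, -0.001, -0.035, 0], [0, 0, 0, -0.055, -0.001, -0.035, 0], [0, 0, 0, -0.105, -0.001, -0.035, 0], [0, 0, 0, -0.118, -0.001, -0.035, 0], [0, 0, 0, -0.118, -0.001, -0.03, 0], [0, 0, 0, -0.118, -0.001, -0.02, 0]])

```text
clock: 5.62
eef_pos: [544.2, -238.3, 46.0]
tcp_rot: [-3.141, -0.0, 1.57]
contact_force: [-0.6, -0.4, 0.7]
opening: 0.001
grasp_force: 0.0
```

Emit:
move_arm(motion=[[0, 0, 0, 0, 0, 0.01, 0], [0, 0, 0, 0, 0, 0.015, 0], [0, 0, 0, 0, 0, 0.018, 0], [0, 0, 0, 0, 0, 0.019, 0], [0, 0, 0, 0, 0, 0.019, 0]])

```text
clock: 6.25
eef_pos: [544.1, -238.8, 28.0]
tcp_rot: [-3.141, -0.001, 1.57]
contact_force: [-2.8, 4.9, 8.7]
opening: 0.002
grasp_force: 4.6
```

Emit:
move_arm(motion=[[0, 0, 0, 0, 0, 0.001, 0], [0, 0, 0, 0, 0, 0.001, 0]])

```text
clock: 6.5
eef_pos: [544.2, -238.8, 27.8]
tcp_rot: [-3.141, -0.001, 1.57]
contact_force: [-4.4, 5.5, 18.0]
opening: -0.002
grasp_force: 9.2
```

Emit:
move_arm(motion=[[0, 0, 0, 0, 0, -0.05, 0], [0, 0, 0, 0.02, 0, -0.11, 0.02], [0, 0, 0, 0.07, 0, -0.16, 0.085], [0, 0, 0, 0.13, 0, -0.2, 0.085], [0, 0, 0, 0.19, 0, -0.22, 0.085], [0, 0, 0, 0.25, 0, -0.22, 0.085], [0, 0, 0, 0.3, 0, -0.22, 0.085], [0, 0, 0, 0.34, 0, -0.22, 0.085]])

```text
clock: 7.5
eef_pos: [544.6, 103.0, 246.9]
tcp_rot: [3.14, -0.0, 1.571]
contact_force: [0.9, -0.9, 0.0]
opening: 0.997
grasp_force: 0.0
```

Emit:
move_arm(motion=[[0, 0, 0, 0, 0, 0, 0.085], [0, 0, 0, 0, 0, 0, 0.085]])

```text
clock: 7.75
eef_pos: [544.6, 100.1, 246.3]
tcp_rot: [3.142, 0.001, 1.57]
contact_force: [-0.8, -0.9, 0.0]
opening: 0.995
grasp_force: 0.0
```

```bash
python3 - <<'E'
from h import *
snap("w4")
p,w=cloud("w4");g=w[...,2]
m=(g>58)&(g<75)&(w[...,0]>430)&(w[...,0]<640)&(w[...,1]>30)&(w[...,1]<240)
q=w[m];v,u=np.nonzero(m);print(len(q),np.median(q[:,2]),cv2.minAreaRect(q[:,:2].astype(np.float32)),u.min(),u.max(),v.min(),v.max())
E
```

```text
w4 [544.6  99.7 246.3] [-3.1415e+00  5.0000e-04  1.5695e+00] [-0.5 -0.  -1. ] [ 0.179  0.228  1.771 -0.     1.143  0.18 ]
14359 65.61480418205315 ((536.1350708007812, 135.13015747070312), (131.55130004882812, 65.22039794921875), 81.03765106201172) 251 356 71 252
```

View pics/w4.png

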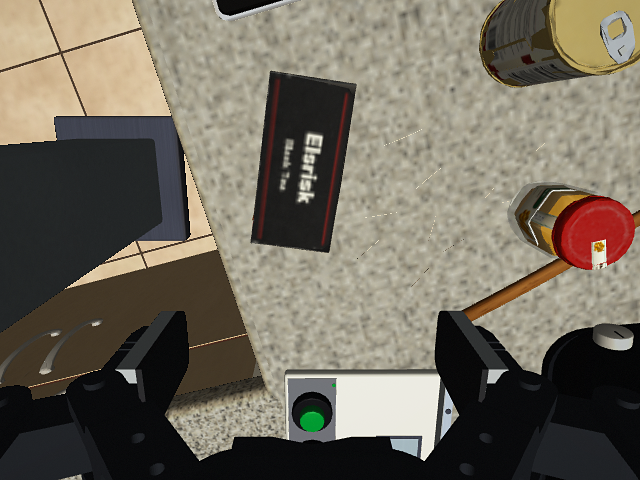

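Packet in view at columns 251–356, rows 71–252. Centre is (536.1,135.1), yaw −0.156, top about 65, and four views agree. Next: grip across the width with the fingertips high enough to clear the long fence later.

Emit:
move_arm(motion=[[0, 0, 0.08, 0.02, -0.004, 0.03, 0.085], [0, 0, 0.156, 0.0354, -0.0085, 0.08, 0.085], [0, 0, 0.156, 0.0354, -0.0085, 0.13, 0.085], [0, 0, 0.156, 0.0354, -0.0085, 0.14, 0.085], [0, 0, 0.156, 0.0354, -0.0085, 0.14, 0.085]])

```text
clock: 8.43
eef_pos: [536.7, 135.1, 106.9]
tcp_rot: [-3.141, 0.0, 1.413]
contact_force: [0.1, -0.1, -0.7]
opening: 0.998
grasp_force: 0.0
```

Emit:
move_arm(motion=[[0, 0, 0, 0, 0, 0.03, 0.085], [0, 0, 0, 0, 0, 0.06, 0.085], [0, 0, 0, 0, 0, 0.08, 0.085], [0, 0, 0, 0, 0, 0.083, 0.085], [0, 0, 0, 0, 0, 0.083, 0.085]])

```text
clock: 9.05
eef_pos: [537.5, 135.9, 25.0]
tcp_rot: [3.139, -0.001, 1.413]
contact_force: [0.6, 0.2, 0.4]
opening: 0.999
grasp_force: 0.0
```

Emit:
move_arm(motion=[[0, 0, 0, 0, 0, 0, 0.06], [0, 0, 0, 0, 0, 0, 0.06], [0, 0, 0, 0, 0, 0, 0.06], [0, 0, 0, 0, 0, 0, 0.06], [0, 0, 0, 0, 0, 0, 0.06]], grip_force=40)

```text
clock: 9.68
eef_pos: [537.3, 136.1, 25.0]
tcp_rot: [3.139, -0.001, 1.414]
contact_force: [-1.0, -1.2, 6.9]
opening: 0.786
grasp_force: 44.0
```

Emit:
move_arm(motion=[[0, 0, 0, 0, 0, -0.015, 0.06], [0, 0, 0, 0, 0, -0.04, 0.06], [0, 0, 0, 0, 0, -0.07, 0.06], [0, 0, 0, 0, 0, -0.07, 0.06]])

```text
clock: 10.18
eef_pos: [538.0, 136.4, 96.2]
tcp_rot: [3.137, -0.002, 1.414]
contact_force: [1.1, 0.5, -3.4]
opening: 0.785
grasp_force: 47.1
```

```bash
python3 - <<'E'
from h import *
snap("w5")
from rig import sensors
s=sensors.sense();c=(*s["eef_pos"],s["tcp_rot"][2]);print(rel(c,(630,-190,95,1.5738)),s["opening"],s["contact_force"])
p,w=cloud("w5")
m=(w[...,2]>120)&(w[...,2]<145)&(w[...,0]>430)&(w[...,0]<640)&(w[...,1]>c[1]+15)&(w[...,1]<240)
q=w[m];print(len(q),np.median(q[:,2]),cv2.minAreaRect(q[:,:2].astype(np.float32)),q[:,1].max(),np.polyfit(q[:,0],q[:,2],1),np.polyfit(q[:,1],q[:,2],1))
E
```

```text
w5 [537.  136.1  94.7] [ 3.1391e+00 -1.1000e-03  1.4138e+00] [ 0.2  0.3 -3.1] [ 0.246  0.413  1.899 -0.     0.827  0.403]
(array([ 0.  ,  0.  , -0.16]), array([-3.076e-01,  1.429e-01, -3.000e-04])) 0.7827410572079094 [ 0.19587015  0.32725207 -3.07161822]
48487 136.85504440839844 ((535.4259643554688, 174.25872802734375), (57.060569763183594, 78.26448822021484), 82.24264526367188) 205.14765229918464 [2.20796888e-02 1.24608348e+02] [-2.52794600e-02  1.41054378e+02]
```

View pics/w5.png

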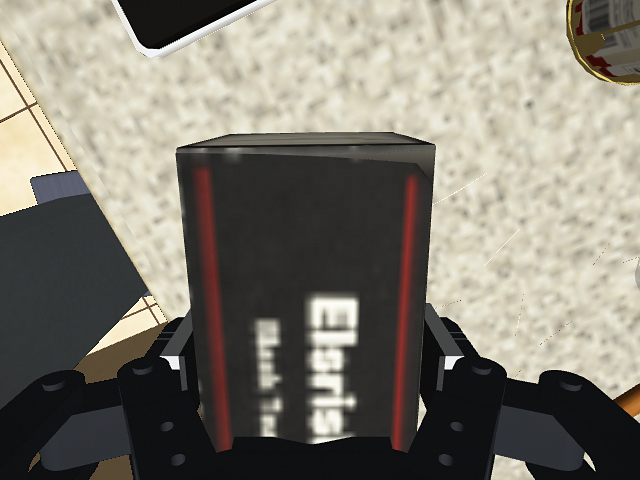

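Packet is held straight between the pads (about columns 180–435) and level.

Emit:
move_arm(motion=[[0, 0, -0.02, -0.03, 0.014, 0, 0.06], [0, 0, -0.05, -0.08, 0.037, 0, 0.06], [0, 0, -0.08, -0.13, 0.06, 0, 0.06], [0, 0, -0.11, -0.185, 0.086, 0, 0.06], [0, 0, -0.14, -0.24, 0.112, 0, 0.06], [0, 0, -0.16, -0.285, 0.132, 0, 0.06], [0, 0, -0.16, -0.3075, 0.143, 0, 0.06], [0, 0, -0.16, -0.3075, 0.143, 0, 0.06]])

```text
clock: 11.22
eef_pos: [629.0, -191.3, 92.3]
tcp_rot: [-3.14, -0.0, 1.572]
contact_force: [-0.8, -0.0, -2.7]
opening: 0.785
grasp_force: 46.8
```

Emit:
move_arm(motion=[[0, 0, 0, 0, 0, 0.02, 0.06], [0, 0, 0, 0, 0, 0.04, 0.06], [0, 0, 0, 0, 0, 0.05, 0.06], [0, 0, 0, 0, 0, 0.05, 0.06]])

```text
clock: 11.72
eef_pos: [628.5, -189.3, 41.9]
tcp_rot: [-3.139, -0.001, 1.574]
contact_force: [0.0, -0.4, -2.5]
opening: 0.783
grasp_force: 46.9
```

Emit:
move_arm(motion=[[0, 0, 0, 0, 0, 0.003, 0.06], [0, 0, 0, 0, 0, 0.0045, 0.06], [0, 0, 0, 0, 0, 0.0045, 0.06]])

```text
clock: 12.1
eef_pos: [629.6, -190.3, 39.2]
tcp_rot: [3.141, 0.0, 1.574]
contact_force: [-0.7, -1.0, -2.9]
opening: 0.789
grasp_force: 46.9
```

Emit:
move_arm(motion=[[0, 0, 0, 0, 0, 0.0015, 0.06], [0, 0, 0, 0, 0, 0.0015, 0.06], [0, 0, 0, 0, 0, 0.0015, 0.06]])

```text
clock: 12.48
eef_pos: [629.4, -190.2, 37.4]
tcp_rot: [3.142, 0.0, 1.574]
contact_force: [0.4, -0.8, -2.5]
opening: 0.788
grasp_force: 46.9
```

Emit:
move_arm(motion=[[0, 0, 0, 0, 0, 0.001, 0.06], [0, 0, 0, 0, 0, 0.001, 0.06], [0, 0, 0, 0, 0, 0.001, 0.06]])

```text
clock: 12.85
eef_pos: [629.6, -190.3, 37.1]
tcp_rot: [3.141, 0.0, 1.574]
contact_force: [-2.6, 0.5, 6.5]
opening: 0.785
grasp_force: 47.7
```

Emit:
move_arm(motion=[[0, 0, 0, 0, 0.003, 0, 0.06], [0, 0, 0, 0, 0.006, 0, 0.06], [0, 0, 0, 0, 0.009, 0, 0.06], [0, 0, 0, 0, 0.01, 0, 0.06], [0, 0, 0, 0, 0.01, 0, 0.06]])

```text
clock: 13.48
eef_pos: [639.8, -190.3, 37.1]
tcp_rot: [3.141, 0.0, 1.574]
contact_force: [-2.2, 0.1, 4.8]
opening: 0.783
grasp_force: 47.8
```

Emit:
move_arm(motion=[[0, 0, 0, 0, 0.001, 0, 0.06], [0, 0, 0, 0, 0.0015, 0, 0.06], [0, 0, 0, 0, 0.0015, 0, 0.06]])

```text
clock: 13.85
eef_pos: [641.1, -190.3, 37.1]
tcp_rot: [3.141, 0.0, 1.574]
contact_force: [-2.5, 0.3, 6.6]
opening: 0.789
grasp_force: 47.9
```

Emit:
move_arm(motion=[[0, 0, 0, 0, 0.001, 0, 0.06], [0, 0, 0, 0, 0.001, 0, 0.06], [0, 0, 0, 0, 0.001, 0, 0.06]])

```text
clock: 14.22
eef_pos: [641.9, -190.3, 37.1]
tcp_rot: [3.141, 0.0, 1.574]
contact_force: [-3.7, -0.4, 6.6]
opening: 0.793
grasp_force: 48.0
```

Emit:
move_arm(motion=[[0, 0, 0, 0, 0.001, 0, 0.06], [0, 0, 0, 0, 0.001, 0, 0.06], [0, 0, 0, 0, 0.001, 0, 0.06]])

```text
clock: 14.6
eef_pos: [642.0, -190.3, 37.1]
tcp_rot: [-3.14, -0.0, 1.573]
contact_force: [-6.9, -0.1, 9.9]
opening: 0.791
grasp_force: 48.3
```

Long fence contact is at x≈642, as predicted. Now slide along to the short fence.

Emit:
move_arm(motion=[[0, 0, 0, -0.003, 0, 0, 0.06], [0, 0, 0, -0.006, 0, 0, 0.06], [0, 0, 0, -0.009, 0, 0, 0.06], [0, 0, 0, -0.01, 0, 0, 0.06], [0, 0, 0, -0.01, 0, 0, 0.06]])

```text
clock: 15.22
eef_pos: [642.0, -199.1, 37.1]
tcp_rot: [-3.14, -0.002, 1.573]
contact_force: [-7.1, 6.3, 10.7]
opening: 0.785
grasp_force: 48.3
```

Emit:
move_arm(motion=[[0, 0, 0, -0.001, 0, 0, 0.06], [0, 0, 0, -0.0015, 0, 0, 0.06], [0, 0, 0, -0.0015, 0, 0, 0.06]])

```text
clock: 15.6
eef_pos: [642.1, -200.5, 37.2]
tcp_rot: [-3.14, -0.002, 1.573]
contact_force: [-6.5, 6.4, 12.0]
opening: 0.785
grasp_force: 48.3
```

Emit:
move_arm(motion=[[0, 0, 0, -0.001, 0, 0, 0.06], [0, 0, 0, -0.001, 0, 0, 0.06], [0, 0, 0, -0.001, 0, 0, 0.06]])

```text
clock: 15.98
eef_pos: [642.0, -201.5, 37.1]
tcp_rot: [-3.14, -0.002, 1.573]
contact_force: [-6.2, 6.1, 11.8]
opening: 0.788
grasp_force: 48.3
```

Emit:
move_arm(motion=[[0, 0, 0, -0.001, 0, 0, 0.06], [0, 0, 0, -0.001, 0, 0, 0.06], [0, 0, 0, -0.001, 0, 0, 0.06]])

```text
clock: 16.35
eef_pos: [642.1, -201.8, 37.1]
tcp_rot: [-3.14, -0.003, 1.573]
contact_force: [-7.6, 10.3, 11.9]
opening: 0.785
grasp_force: 48.4
```

```bash
python3 - <<'E'
from h import *
from rig import *
snap("w6")
s=sensors.sense();print(s["wrist_torque"])
p,w=cloud("w6")
m=(w[...,2]>68)&(w[...,2]<88)&(w[...,0]>590)&(w[...,0]<690)&(w[...,1]>-180)&(w[...,1]<-100)
q=w[m];print(len(q),np.median(q[:,2]),q[:,1].max())
r=[(x,q[abs(q[:,0]-x)<2][:,1].max()) for x in range(620,668,4)];print(np.polyfit(*zip(*r),1),np.round(r,1)[:,1])
for n in("scene","side"):
    p,d=grab_frame(n);c=camera_params(n);np.savez(n+"1.npz",p=p,d=d,K=c["camera_matrix"],T=c["world_from_camera"])
    b=p[190:310,310:470] if n=="scene" else p[180:290,300:460]
    cv2.imwrite(f"pics/{n}1.png",cv2.resize(b,None,fx=4,fy=4,interpolation=cv2.INTER_CUBIC)[:,:,::-1])
E
```

```text
w6 [ 642.1 -201.8   37.1] [-3.1398e+00 -2.6000e-03  1.5728e+00] [-6.7  8.8 11.9] [-0.308  0.642  1.647  0.003  0.855 -0.311]
[ 1.27761286  0.80619545 -0.4094577 ]
41465 77.81684660936763 -136.24021586919682
[ 1.65032230e-02 -1.47207556e+02] [-137.  -136.9 -136.8 -136.8 -136.8 -136.7 -136.5 -136.5 -136.5 -136.4
 -136.3 -136.2]
```

View pics/side1.png

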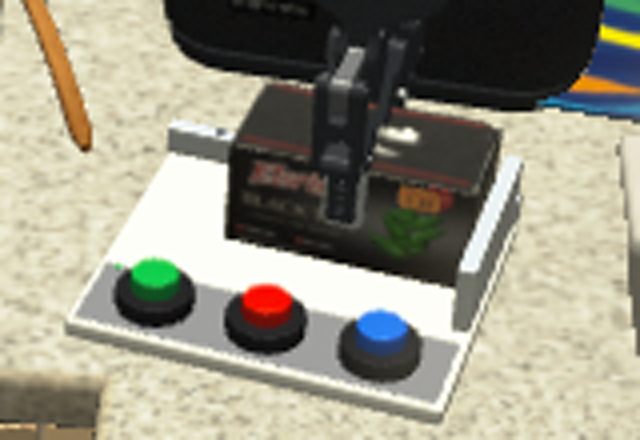

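The packet sits in the corner, all keys are up, and it is held against both fences. I'll add a little margin on both pushes.

Emit:
move_arm(motion=[[0, 0, 0, -0.0004, 0.0005, 0, 0.06], [0, 0, 0, -0.0008, 0.001, -0.0002, 0.06], [0, 0, 0, -0.0008, 0.001, -0.0002, 0.06], [0, 0, 0, -0.0008, 0.001, -0.0002, 0.06], [0, 0, 0, -0.0008, 0.001, -0.0002, 0.06], [0, 0, 0, -0.0008, 0.001, -0.0002, 0.06]])

```text
clock: 17.25
eef_pos: [642.1, -201.9, 37.2]
tcp_rot: [-3.138, -0.004, 1.572]
contact_force: [-9.8, 12.8, 15.2]
opening: 0.784
grasp_force: 48.6
```

Emit:
move_arm(motion=[[0, 0, 0, 0, 0.0006, 0, 0.06], [0, 0, 0, 0, 0.0006, 0, 0.06], [0, 0, 0, 0, 0.0006, 0, 0.06], [0, 0, 0, 0, 0.0006, 0, 0.06], [0, 0, 0, 0, 0.0006, 0, 0.06], [0, 0, 0, 0, 0.0006, 0, 0.06], [0, 0, 0, 0, 0.0006, 0, 0.06], [0, 0, 0, 0, 0.0006, 0, 0.06]])

```text
clock: 18.25
eef_pos: [642.2, -201.8, 37.2]
tcp_rot: [-3.137, -0.004, 1.572]
contact_force: [-11.2, 13.0, 17.1]
opening: 0.785
grasp_force: 48.8
```

```bash
python3 - <<'E'
from h import *
from rig import *
snap("w7")
p,w=cloud("w7")
m=(w[...,2]>68)&(w[...,2]<88)&(w[...,0]>590)&(w[...,0]<690)&(w[...,1]>-180)&(w[...,1]<-100)
q=w[m];A=np.c_[q[:,:2],np.ones(len(q))];print(np.median(q[:,2]),q[:,1].max(),np.linalg.lstsq(A,q[:,2],rcond=None)[0])
E
```

```text
w7 [ 642.2 -201.9   37.2] [-3.1368 -0.004   1.5724] [-11.6  13.2  16.4] [-0.308  0.643  1.644  0.003  0.86  -0.312]
77.9257445865404 -136.30161670145702 [ 1.52359190e-02 -1.96107085e-02  6.49153197e+01]
```

```bash
python3 -c "
from rig import order
print(order.sign_off())"
```

```text
the job is handed in; nothing more can be done
None
```

I pressed the green key and then the blue one right down and let each up, and handed the job in at about 18 s with the packet still gripped and pressed into the corner; the wrist read about 11 N towards the long fence and 13 N towards the short one (including some deck friction), and sign-off returned no verdict.

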